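Set the sine bar on its gauge block

ROBOT

A 7-joint arm with a two-finger parallel gripper is mounted at the origin on a cart in front of the work surface, level with it; the furniture and walls round the work are solid. World frame = base frame: x ahead of the robot, y to its left, z up, the work surface at z = 0. Lengths are in m, angles in degrees, forces in N, time in s.
With the tool pointing down it reaches from about 0.35 to 0.775 m from the base axis. Payload 3.1 kg.
Tool frame: the origin (TCP) lies on the centre line of the jaws, within the pads' length; the fingertips stand 17 mm ahead of it and the grasp point (between the pads) lies 2 mm behind it (robot.tip_reach is the distance from the TCP to the fingertips, in m); z points along the fingers, y is the line along which they close (so a half turn about z gives the same grasp; the last joint's range is limited). The gripper opens to 85 mm and grips with 20 to 120 N. Pads are 22 mm wide; open, the fingers measure 114 mm over their backs; the gripper's body (76 mm by 85 mm) begins 54 mm behind the grasp point. The pads swing forward as they close: fully open they stand 13 mm farther back than shut.
Start: joints at [68.772, 17.813, 0.802, 86.603, -0.252, 75.585, -1.558], TCP at [0.178, -0.521, 0.248] pointing down, gripper open.
Joint ranges: [-154.91, 154.91], [-16.99, 109.72], [-72.82, 74.43], [7.12, 147.25], [-82.49, 262.49], [11.32, 116.49], [-174.64, 174.64]. Speed limits (degrees/s): [159.86, 159.86, 180, 180, 180, 180, 180].

INTERFACE

Orientations are given as [roll, pitch, yaw] about the fixed x, y, z axes, in that order (R = Rz(yaw) Ry(pitch) Rx(roll)).
In Python, from station import robot, fingers, vision, workorder, recognise gives the robot as it stands. Calls block until the motion is done:
- robot.move_to(position, orientation): joint-space move of the TCP to a pose.
- robot.line_to(position, orientation=None, velocity=0.15, f_stop=None): straight line of the TCP; orientation=None keeps the orientation; velocity is the mean speed in m/s. With f_stop (N) it stops when the force on the tool has changed by that much, and returns True; else False.
- robot.move_j(angles): joint-space move.
- fingers.gripper_to(opening, force=None): opening from 0.0 (shut) to 1.0 (fully open); force is the grip in N (None keeps the last); returns when the fingers have stopped.
- robot.pause(seconds).
- robot.inverse_kinematics(position, orientation): joint angles nearest the present ones, or None.
- vision.grab_frame(name): name is "side" or "top" or "wrist"; returns the picture (384x512x3 uint8, red, green, blue); there is no depth.
- vision.calibration(name): a dict with "mtx" (3x3 intrinsics, pixels), "k1" (the pictures are not rectified: a ray, as slopes to the right and down, at radius r is drawn at 1 + k1 r^2 times it, then the intrinsics apply), "extrinsics" (4x4, takes a point from world to camera coordinates); the wrist camera has in their place "T_tool_cam" (4x4, takes a point from camera to tool coordinates, whose origin is the TCP and whose axes are the flange's). Camera axes: x right, y up, looking along -z (the intrinsics and any distortion apply to the point x, -y, -z); pixel columns grow to the right and rows downward; lengths in m; the calibration is good to about 2 mm. A picture is of the moment at which its call begins: read the wrist's pose just before it. calibration takes no time and is no camera call.
A pose or a line that the arm cannot do raises robot.PlanningError and nothing moves.
- workorder.close_job(): hands the job in; it is judged then, once.
Trained networks look in the newest picture that a camera, given by its name, has taken for a name from the list of things; names that differ only in an ending like _2 or _b are one class to them, and where a whole thing is asked for, a point or a joint stands for the part that bears it (a point fixed in the world has none). Each returns a list of dicts, best first, with "p" (0 to 1); they miss things now and then, are a little off and sometimes report something else, mostly with a low value. They report only what shows in the picture. A call takes as long as a camera call. They do not tell look-alikes from the thing itself.
- recognise(label, camera): "rect" ([centre column, centre row, width, height] in pixels, round what is visible of it).
Readings, each from a call of its own:
- robot.current_time_s(): time.
- robot.current_joint_positions(): joint angles.
- robot.current_dq(): joint speeds.
- robot.current_joint_torque(): joint torques, N m.
- robot.current_tool_pos(): TCP position.
- robot.current_eef_rot(): TCP orientation.
- robot.current_contact_force(): force on the tool from outside, world axes, zero at the start.
- robot.current_torque(): the same for the moment, N m.
- robot.current_finger_gap(): opening from 0.0 (shut) to 1.0 (fully open).
- robot.current_gripper_force(): force on a finger pad.
Only numpy, scipy, OpenCV 4.12 (cv2) and the standard library are available. Lean on these libraries where they do the work, as an engineer would, in place of code of your own. Each camera call takes 0.05 s, during which the arm holds its last target. There are 200 camera calls.

TASK

Set up the sine bar on the black granite plate for its steep angle: stand the tall gauge block on the granite, and set the bar, rollers down, with one roller resting on the granite and touching the steel stop strip, and the other resting on the middle of the tall block's top. The bar and the block must stand square to the strip; leave the short gauge block alone, and set things down gently, never letting the bar or the block drop or fall over.

Things in the scene. Friction and masses are not known exactly. Their poses are not given: they have to be found in the camera images.
- stop_face (a point): Middle of the foot of the inner face of a bright steel stop strip (100 x 14 mm, 6 mm high) screwed near one short side of a fixed black granite plate (130 x 200 mm, top 30 mm over the bench). The point is level with the granite's top. z up; x along the strip; +y square away from the strip's inner face, with 181 mm of free granite ahead and 65 mm to either side in x.
- bar_mid (a point): Centre of the block of a loose 100 mm sine bar, steel, about 0.5 kg: block 118 (x, along the bar) x 22 (y) x 30 (z) mm. +y points out of its flat working face; the two rollers are on the opposite (-y) face. Both ends are alike, flat and square, so it can stand on one. It starts on its flank on the bench, z up, in front of the plate. Steel edges are slightly rounded.
- roller_a (a point): Centre of the fixed roller at x = +50 mm, y = -15 mm, z = 0 of the bar (axes as the bar's). Rollers are 16 mm in diameter, 30 mm long along z, flush with the bar's flanks; they stick out 12 mm from the block's -y face, and end 1 mm short of its end faces. Gap between the two rollers 84 mm.
- roller_b (a point): Centre of the fixed roller at x = -50 mm, y = -15 mm, z = 0 of the bar (axes as the bar's), like the other. With one roller on the granite and the other on the tall block (40 mm higher) the bar slopes 23.6 degrees and the rollers' axes are 91.7 mm apart horizontally.
- tall_block_mid (a point): Centre, half-way up, of the tall square gauge block: 24 x 24 x 40 mm, steel, 0.18 kg, a fine joint line 30 mm up and a small dark spot in its top. Loose; it stands on its end on the bench beside the granite plate, 40 mm high; z up, x and y square to its sides.
- tall_block_top (a point): Centre of the tall gauge block's top face, 20 mm above its centre; axes as the block's. Mind the arm: a tall fixed hardness tester (0.73 m high) stands left of the plate, its near side 0.1 to 0.17 m from it and its screen out over its front, so leaning the wrist or forearm far to the left there will strike it.
- short_block_mid (a point): Centre, half-way up, of the short gauge block, 24 x 24 x 20 mm, loose, standing on the bench beside the plate, about 10 cm from the tall one (the two may be swapped). It stays where it is. The bench between the granite plate's near long side and the bench's front edge is clear but for the sine bar.
Not all that is in view belongs to the job. Leave any blue look-alike of the part that bears tall_block_mid alone.

How it is judged:
By the outcome, as a careful person would: the job done as asked, in the order asked, and still so for the second after the job is handed in, with the robot touching nothing.
It also fails if it takes over 67 s, if anything falls off the work surface, if the arm or the gripper's body presses on something with over 40 N, if the wrist force passes 120 N, or if a joint passes its speed limit or range.

## Working session

There is one attempt and no reset: what is moved stays moved. The work goes in short steps, each a Python script; the robot and the scene stay as the last script left them, time stands still between calls to the robot, and variables do not carry over. Pictures are saved under pics/ and viewed, at most 13 in all, crops included, and the job is handed in when it is done.

```bash
ls; mkdir -p pics
python3 - <<'E'
from station import robot, fingers, vision, workorder, recognise
import cv2, numpy as np
for n in ["side","top"]:
    im=vision.grab_frame(n); cv2.imwrite(f"pics/{n}0.png",im[:,:,::-1])
    c=vision.calibration(n); print(n,c)
    for l in ["stop_face","bar_mid","tall_block_mid","short_block_mid","roller_a"]:
        print(l,[(np.round(d["rect"],1).tolist(),round(d["p"],2)) for d in recognise(l,n)])
print(vision.calibration("wrist"))
print(robot.current_eef_rot(),robot.current_time_s())
a=cv2.imread("pics/top0.png");cv2.imwrite("pics/top0b.png",cv2.resize(a,(800,600),interpolation=cv2.INTER_CUBIC))
E
```

```text
pics
side {'mtx': array([[479.33459965,   0.        , 264.45004651],
       [  0.        , 479.33459965, 194.52174224],
       [  0.        ,   0.        ,   1.        ]]), 'k1': -0.10067513495653604, 'extrinsics': array([[-0.99554452, -0.09329053, -0.01371045,  0.39139533],
       [ 0.04029785, -0.55239998,  0.83260455, -0.18613863],
       [-0.08524777,  0.8283424 ,  0.55369819, -0.64589763],
       [ 0.        ,  0.        ,  0.        ,  1.        ]])}
stop_face [([182.8, 204.0, 124.6, 66.6], 0.71)]
bar_mid [([249.5, 245.4, 41.6, 56.8], 0.87)]
tall_block_mid [([299.1, 198.1, 20.0, 29.3], 0.85), ([244.4, 164.4, 14.6, 21.9], 0.81), ([330.4, 186.4, 17.6, 24.9], 0.61)]
short_block_mid [([281.9, 182.7, 17.7, 16.5], 0.66)]
roller_a []
top {'mtx': array([[476.97354057,   0.        , 252.58053612],
       [  0.        , 476.97354057, 187.87823686],
       [  0.        ,   0.        ,   1.        ]]), 'k1': -0.1250257078232187, 'extrinsics': array([[ 0.02057965, -0.99967435, -0.01508891, -0.22760959],
       [ 0.99898719,  0.0199568 ,  0.0403277 , -0.39227077],
       [-0.04001344, -0.015
[... 275 characters left out ...]
]
short_block_mid [([308.6, 191.9, 14.8, 13.6], 0.6)]
roller_a [([214.9, 170.6, 59.7, 34.3], 0.86)]
{'mtx': array([[333.28926168,   0.        , 257.71623283],
       [  0.        , 333.28926168, 192.57766158],
       [  0.        ,   0.        ,   1.        ]]), 'k1': 0.025753370188072167, 'T_tool_cam': array([[-3.59243750e-04,  9.65144229e-01,  2.61718339e-01,
         6.69429021e-02],
       [ 9.99999926e-01,  3.10484341e-04,  2.27655248e-04,
        -2.94436108e-04],
       [ 1.38460703e-04,  2.61718402e-01, -9.65144269e-01,
        -1.26876135e-01],
       [ 0.00000000e+00,  0.00000000e+00,  0.00000000e+00,
         1.00000000e+00]])}
[ 1.79995766e+02 -6.47223670e-04  1.88428722e+01] 0.6
```

View pics/top0b.png

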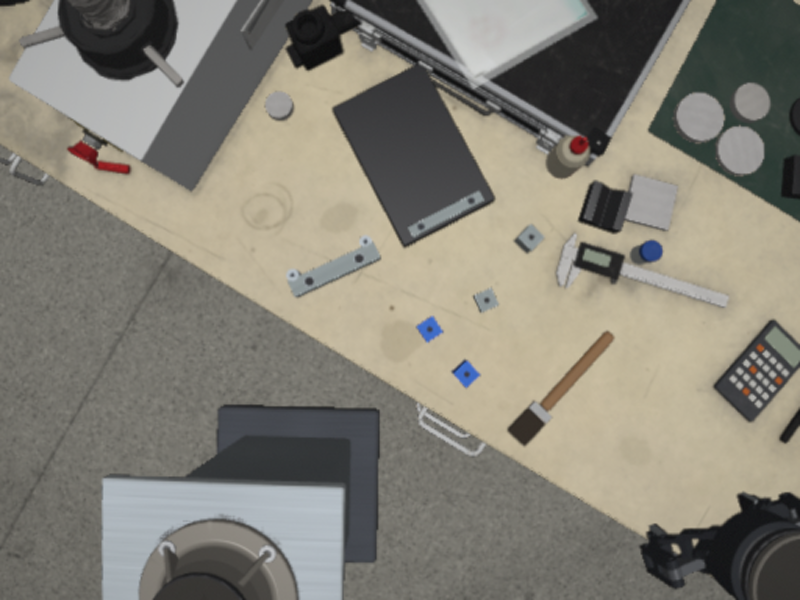

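View pics/side0.png

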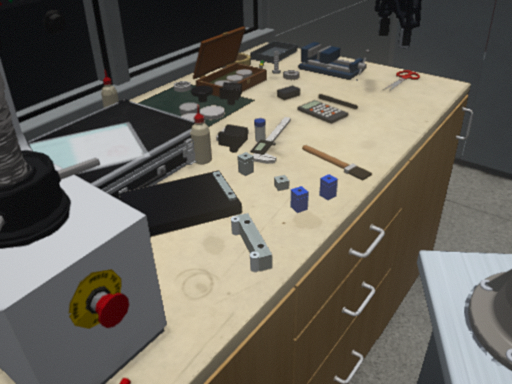

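The top view (800-px scale) shows the plate at about (413,155), with its strip at (448,213) on the near-right side. The bar lies at (335,268) with its rollers on the far side. The steel blocks are at (530,237), which the side view shows to be the tall one, and (486,299), the short one. The two blue look-alikes are at (430,329) and (466,374).

```bash
cat > h.py <<'E'
from station import robot, fingers, vision, workorder, recognise
import cv2, numpy as np
from scipy.spatial.transform import Rotation as Rn
def rot(o): return Rn.from_euler('xyz',o,degrees=True).as_matrix()
def eul(R): return Rn.from_matrix(R).as_euler('xyz',degrees=True)
def frame(z,y):
    """tool orientation: z = pointing dir, y = closing dir (any not parallel)"""
    z=np.array(z,float);z/=np.linalg.norm(z);y=np.array(y,float);y-=z*(y@z);y/=np.linalg.norm(y)
    return np.column_stack([np.cross(y,z),y,z])
def campose(n,pos=None,o=None):
    c=vision.calibration(n)
    if n=="wrist":
        T=np.eye(4);T[:3,:3]=rot(o);T[:3,3]=pos;T=T@c["T_tool_cam"]
    else: T=np.linalg.inv(c["extrinsics"])
    return c["mtx"],c["k1"],T
def px2w(uv,z,cam):
    K,k,T=cam; uv=np.atleast_2d(uv).astype(float)
    d=np.c_[(uv[:,0]-K[0,2])/K[0,0],(uv[:,1]-K[1,2])/K[1,1]]; s=d.copy()
    for _ in range(20): s=d/(1+k*(s**2).sum(1,keepdims=True))
    r=np.c_[s[:,0],-s[:,1],-np.ones(len(s))]@T[:3,:3].T; o=T[:3,3]
    return o+r*((z-o[2])/r[:,2])[:,None]
def w2px(p,cam):
    K,k,T=cam; q=(np.atleast_2d(p)-T[:3,3])@T[:3,:3]
    s=np.c_[q[:,0]/-q[:,2],-q[:,1]/-q[:,2]]; s=s*(1+k*(s**2).sum(1,keepdims=True))
    return np.c_[s[:,0]*K[0,0]+K[0,2],s[:,1]*K[1,1]+K[1,2]]
def snap(n,name):
    p,o=robot.current_tool_pos(),robot.current_eef_rot()
    im=vision.grab_frame(n); cv2.imwrite(f"pics/{name}.png",im[:,:,::-1])
    np.savez(f"pics/{name}.npz",p=p,o=o); return im,campose(n,p,o)
def load(n,name):
    d=np.load(f"pics/{name}.npz"); return cv2.imread(f"pics/{name}.png")[:,:,::-1],campose(n,d["p"],d["o"])
E
python3 - <<'E'
from h import *
c=campose("top"); s=.64
for n,uv,z in [("plate",[(333,107),(420,66),(494,200),(405,244)],.03),("strip",[(410,235),(485,200),(480,193),(408,226)],.036),("bar",[(294,296),(381,258),(366,240),(290,272)],.03),("tall",[(530,237)],.04),("short",[(486,299)],.02),("blue",[(430,329),(466,374)],.04),("tester",[(190,190),(145,160)],.0)]:
    print(n,px2w(np.array(uv)*s,z,c)[:,:2].round(3).tolist())
# IK for look poses
for p in [[.45,-.08,.38],[.5,-.15,.38],[.42,-.2,.35]]:
  for yaw in (0,-30,30,60,-60):
    q=robot.inverse_kinematics(p,[180,0,yaw]); print(p,yaw,None if q is None else np.round(q))
E
```

```text
plate [[0.63, -0.137], [0.685, -0.246], [0.515, -0.341], [0.458, -0.232]]
strip [[0.468, -0.238], [0.514, -0.329], [0.522, -0.323], [0.479, -0.235]]
bar [[0.39, -0.095], [0.44, -0.202], [0.462, -0.183], [0.42, -0.089]]
tall [[0.468, -0.385]]
short [[0.392, -0.334]]
blue [[0.353, -0.264], [0.299, -0.309]]
tester [[0.527, 0.05], [0.567, 0.113]]
[0.45, -0.08, 0.38] 0 [ 33.   6. -29.  84.   3.  91. -85.]
[0.45, -0.08, 0.38] -30 [  32.    6.  -27.   84.    3.   91. -115.]
[0.45, -0.08, 0.38] 30 [ 34.   6. -29.  84.   3.  91. -55.]
[0.45, -0.08, 0.38] 60 [ 37.   7. -33.  83.   4.  91. -25.]
[0.45, -0.08, 0.38] -60 [  31.    6.  -25.   84.    3.   91. -144.]
[0.5, -0.15, 0.38] 0 [ 31.  14. -21.  74.   5.  93. -79.]
[0.5, -0.15, 0.38] -30 [  29.   14.  -18.   74.    4.   93. -109.]
[0.5, -0.15, 0.38] 30 [ 31.  14. -21.  74.   5.  93. -50.]
[0.5, -0.15, 0.38] 60 [ 35.  14. -26.  74.   6.  93. -21.]
[0.5, -0.15, 0.38] -60 [  27.   13.  -16.   75.    4.   92. -138.]
[0.42, -0.2, 0.35] 0 [ 37.   6. -15.  87.   2.  87. -68.]
[0.42, -0.2, 0.35] -30 [ 35.   6. -13.  87.   1.  87. -98.]
[0.42, -0.2, 0.35] 30 [ 39.   7. -17.  87.   2.  87. -39.]
[0.42, -0.2, 0.35] 60 [ 43.   7. -22.  87.   2.  87.  -9.]
[0.42, -0.2, 0.35] -60 [  34.    6.  -12.   87.    1.   87. -128.]
```

Run:
```python
from h import *
robot.move_to([.44,-.30,.30],[180,0,-60]); robot.pause(.2)
im,c=snap("wrist","w1")
print(w2px([[.487,-.287,.03],[.468,-.385,.04],[.42,-.14,.03]],c).round())
robot.move_to([.40,-.16,.28],[180,0,-60]); robot.pause(.2)
im2,c2=snap("wrist","w2"); print(w2px([[.487,-.287,.03],[.468,-.385,.04],[.42,-.14,.03]],c2).round())
cv2.imwrite("pics/w12.png",cv2.resize(np.hstack([im,im2])[:,:,::-1],(800,300)))
print(robot.current_time_s())
```

```text
[[218. 149.]
 [274.  82.]
 [210. 271.]]
[[246.  14.]
 [316. -81.]
 [234. 170.]]
3.5083
```

View pics/w12.png

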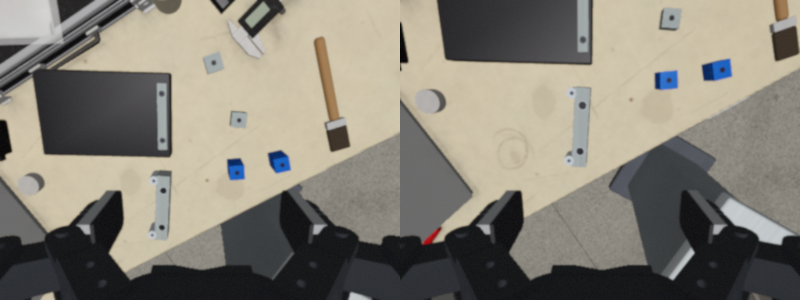

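The left view shows the strip at (209,148), the tall block at (273,81) and the bar at (205,265), all close to where I predicted. In the right view the bar sits near (230,163).

Run:
```python
from h import *
a,_=load("wrist","w1"); b,_=load("wrist","w2")
A=cv2.resize(a[95:205,180:230],None,fx=5,fy=5,interpolation=cv2.INTER_NEAREST)
B=cv2.resize(a[60:100,250:295],None,fx=6,fy=6,interpolation=cv2.INTER_NEAREST)
C=cv2.resize(b[105:220,205:260],None,fx=5,fy=5,interpolation=cv2.INTER_NEAREST)
m=np.zeros((600,800,3),np.uint8); m[:550,:250]=A;m[:240,250:520]=B;m[:575,525:800]=C
cv2.imwrite("pics/m.png",m[:,:,::-1])
```

```text
(no output)
```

View pics/m.png

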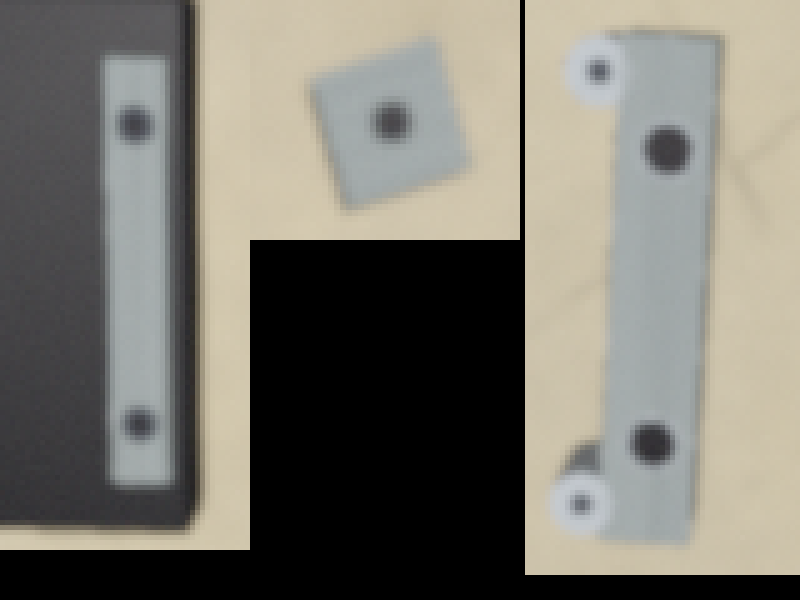

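Run:
```python
from h import *
def seg(im,c,box,z,hi=255):
    x0,y0,x1,y1=box; r=cv2.resize(im[y0:y1,x0:x1],None,fx=4,fy=4,interpolation=cv2.INTER_CUBIC).astype(int)
    m=((r[:,:,2]-r[:,:,0]>-8)&(r.min(2)>115)&(r.max(2)<hi)).astype(np.uint8)
    m=cv2.morphologyEx(m,cv2.MORPH_OPEN,np.ones((5,5)))
    cs,_=cv2.findContours(m,cv2.RETR_EXTERNAL,cv2.CHAIN_APPROX_NONE); k=max(cs,key=cv2.contourArea)[:,0]
    w=px2w((k+.5)/4-.5+[x0,y0],z,c)[:,:2]
    R=cv2.minAreaRect((w*1000).astype(np.float32)); return R,cv2.boxPoints(R)/1000
a,c=load("wrist","w1"); b,d=load("wrist","w2")
for n,im,cam,box,z,hi in [("strip",a,c,(190,100,217,198),.036,255),("tall",a,c,(250,60,295,100),.04,255),("bar",b,d,(205,105,260,220),.03,190)]:
    R,P=seg(im,cam,box,z,hi); print(n,R,P.round(4).tolist())
r=px2w([(219.4,119.4),(216.2,205.8)],.03,d); print("rollers b,a",r.round(4).tolist(),np.linalg.norm(r[0]-r[1]))
t=px2w([(250+(391-250)/6-.5,60+122/6-.5)],.04,c); print("tallspot",t)
# strip in the other frame-free check: top camera
ct=campose("top"); print(w2px([*r,*t],ct).round(1)/.64)
```

```text
strip ((497.6929016113281, -280.6810607910156), (15.295499801635742, 100.82455444335938), 28.404891967773438) [[0.46700000762939453, -0.23999999463558197], [0.5149000287055969, -0.3287000060081482], [0.5284000039100647, -0.321399986743927], [0.4803999960422516, -0.23270000517368317]]
tall ((470.23626708984375, -385.59954833984375), (23.61758804321289, 23.28487777709961), 47.652950286865234) [[0.4537000060081482, -0.3865000009536743], [0.4708999991416931, -0.40220001339912415], [0.4867999851703644, -0.3847000002861023], [0.46959999203681946, -0.36899998784065247]]
bar ((430.163330078125, -141.7547607421875), (30.276639938354492, 117.59965515136719), 25.465913772583008) [[0.3912000060081482, -0.09520000219345093], [0.44179999828338623, -0.2013999968767166], [0.4690999984741211, -0.1882999986410141], [0.41850000619888306, -0.08219999819993973]]
rollers b,a [[0.4615, -0.1811, 0.03], [0.4177, -0.091, 0.03]] 0.10020904306804024
tallspot [[ 0.47028742 -0.38599166  0.04      ]]
[[364.53125 240.15625]
 [291.25    273.90625]
 [530.78125 235.46875]]
```

```bash
cat >> h.py <<'E'
ys=np.array([np.cos(np.radians(28.4)),np.sin(np.radians(28.4)),0]); xs=np.array([ys[1],-ys[0],0]); zs=np.array([0,0,1.])
s0=np.array([.5038,-.2774,.03])
def S(x,y,z): return s0+x*xs+y*ys+z*zs
def st(m=""): print(m,np.round(robot.current_tool_pos(),4),np.round(robot.current_contact_force(),1),round(robot.current_finger_gap(),3),round(robot.current_time_s(),2))
E
python3 - <<'E'
from h import *
print(robot.tip_reach)
o=[180,0,47.65]; p=np.array([.4703,-.3858,0])
fingers.gripper_to(.55,30)
robot.move_to(p+[0,0,.12],o); robot.line_to(p+[0,0,.030],velocity=.08)
st("at"); fingers.gripper_to(0,40); st("gripped")
robot.line_to(p+[0,0,.10],velocity=.12); st("up")
o=[180,0,28.4]
robot.move_to(S(0,.035,.075),o); robot.line_to(S(0,.035,.034),velocity=.08)
print(robot.line_to(S(0,.035,.026),velocity=.01,f_stop=3)); st("granite")
z=robot.current_tool_pos()[2]
q=S(0,.035,0); q[2]=z+.0015; robot.line_to(q,velocity=.02)
q=S(0,.004,0); q[2]=z+.0015
print(robot.line_to(q,velocity=.01,f_stop=3)); st("strip")
t=robot.current_tool_pos(); print("ys,xs of tcp",(t-s0)@ys,(t-s0)@xs, z)
np.savez("st.npz",t=t,z=z)
E
```

```text
0.017
at [ 0.4708 -0.3862  0.0307] [-0.4 -0.2  0.1] 0.547 7.09
gripped [ 0.4708 -0.3861  0.0308] [-0.6  0.2  3.1] 0.268 7.42
up [ 0.4695 -0.3853  0.0991] [ 0.1 -0.2 -1.5] 0.274 8.15
True
granite [ 0.5349 -0.2608  0.0607] [ 0.4 -1.8  5.4] 0.274 9.91
True
strip [ 0.5142 -0.2712  0.0617] [ 0.8  0.3 -1.4] 0.274 12.38
ys,xs of tcp 0.012099358620542075 -0.0005299948617004742 0.06073389651065985
```

Run:
```python
from h import *
d=np.load("st.npz"); z=float(d["z"]); t=d["t"]
g=t+.0876*ys; g[2]=z+.006
robot.line_to(t+[0,0,.0045],velocity=.05)
robot.line_to(g,velocity=.1); robot.pause(.2); st("over")
e=robot.current_tool_pos()-g; g2=g-e; g2[2]=z+.002; robot.line_to(g2,velocity=.05)
g3=g2.copy(); g3[2]=z-.004
print(robot.line_to(g3,velocity=.008,f_stop=2)); st("down"); c=robot.current_tool_pos()
print("ys",(c-s0)@ys,"xs",(c-s0)@xs)
fingers.gripper_to(.45,40); st("open")
c[2]+=.06; robot.line_to(c,velocity=.12)
p=S(0,.06,.22); p=p-.0*ys; robot.move_to(S(0,.06,.20),[180,0,28.4]); robot.pause(.1)
im,cam=snap("wrist","w3"); print(w2px([S(0,.0997,.04),S(0,0,.006)],cam))
```

```text
over [ 0.5906 -0.2303  0.0668] [-0.4  0.7 -1.7] 0.272 13.86
True
down [ 0.5921 -0.2287  0.0608] [-0.7 -1.   5.5] 0.273 14.53
ys 0.10078655449076349 xs -0.0008184914050027405
open [ 0.5901 -0.2281  0.0585] [0.5 0.2 0.4] 0.449 14.82
[[260.1544763  134.73326252]
 [259.81711511 230.11349077]]
```

View pics/w3.png

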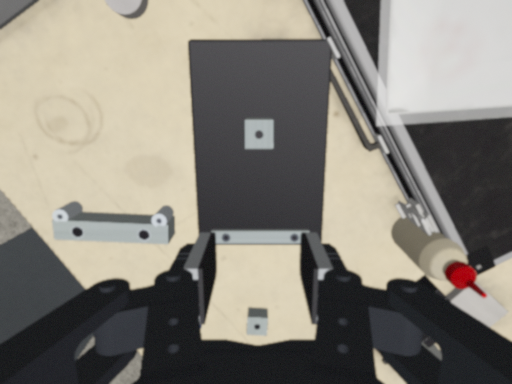

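The block stands at (259,134) with the strip at (260,237). It looks square, so I'll measure the distance and angle next, and check IK for the bar moves.

```bash
cat > chk.py <<'E'
from h import *
def seg(im,c,box,z):
    x0,y0,x1,y1=box; r=cv2.resize(im[y0:y1,x0:x1],None,fx=4,fy=4,interpolation=cv2.INTER_CUBIC).astype(int)
    m=(r.min(2)>115).astype(np.uint8); m=cv2.morphologyEx(m,cv2.MORPH_OPEN,np.ones((5,5)))
    cs,_=cv2.findContours(m,cv2.RETR_EXTERNAL,cv2.CHAIN_APPROX_NONE); k=max(cs,key=cv2.contourArea)[:,0]
    w=px2w((k+.5)/4-.5+[x0,y0],z,c)
    q=np.c_[(w-s0)@xs,(w-s0)@ys]*1000; return cv2.minAreaRect(q.astype(np.float32))
im,c=load("wrist","w3")
print(seg(im,c,(230,105,290,165),.07)); print(seg(im,c,(205,222,316,247),.036))
E
python3 chk.py
python3 - <<'E'
from h import *
# bar frame
bx=np.array([np.cos(np.radians(115.6)),np.sin(np.radians(115.6)),0]); by=np.cross(zs,bx); mid=np.array([.4263,-.143,.015])
t=-bx
def ik(n,p,R):
    for s in (1,-1):
        q=robot.inverse_kinematics(p,eul(R@np.diag([s,s,1]))); print(n,s,None if q is None else np.round(q).astype(int))
for ph in (35,45):
    a=np.radians(ph); back=t*np.sin(a)+zs*np.cos(a)
    ik(f"pick{ph}",mid+.02*t+[0,0,.01],frame(-back,by))
    for P in ([.40,-.12,.08],[.43,-.14,.08],[.40,-.17,.08]):
      for ang in (180,210,240,270,150):   # bar z direction when standing
        zb=np.array([np.cos(np.radians(ang)),np.sin(np.radians(ang)),0]); xb=-zs; yb=np.cross(zb,xb)
        back=zs*np.sin(a)+zb*np.cos(a)   # t=up
        print(P,ang,"u",np.round(np.degrees(np.arctan2(yb[1],yb[0])))); ik("stand",P,frame(-back,yb))
        for th in (50,60):
            b=np.radians(th); ik(f" regrasp{th}",P,frame(-(yb*np.sin(b)+zs*np.cos(b)),zb))
E
```

```text
((-1.181427001953125, 100.36198425292969), (24.93476676940918, 25.198680877685547), 0.033573947846889496)
((0.8211212158203125, -8.99666690826416), (98.16277313232422, 18.011934280395508), 0.11325714737176895)
pick35 1 [  27   43    7   91  -22   79 -110]
pick35 -1 [ 48  46 -26  90  -3  75  53]
[0.4, -0.12, 0.08] 180 u -90.0
stand 1 None
stand -1 None
 regrasp50 1 [  35   38   10  103  -39   84 -114]
 regrasp50 -1 [ 60  40 -24 102 -24  75  50]
 regrasp60 1 [  38   45   10   99  -42   92 -111]
 regrasp60 -1 [ 62  47 -25  98 -26  81  52]
[0.4, -0.12, 0.08] 210 u -60.0
stand 1 [ 66  24 -10 140 -81  51  70]
stand -1 [  92   30  -41  139  -74   37 -115]
 regrasp50 1 [  27   45    7   89  -24   95 -107]
 regrasp50 -1 [ 50  48 -28  88  -8  90  55]
 regrasp60 1 [  29   51    7   83  -27  103 -106]
 regrasp60 -1 [ 50  55 -28  82 -10  98  55]
[0.4, -0.12, 0.08] 240 u -30.0
stand 1 [ 66  34 -16 119 -48  63  57]
stand -1 [  44   33   11  120  -58   73 -114]
 regrasp50 1 [ 18  48   3  81  -9 101 -96]
 regrasp50 -1 [ 39  53 -32  79   8 101  65]
 regrasp60 1 [ 19  55   4  74 -10 111 -96]
 regrasp60
[... 6829 characters left out ...]
50 1 [ 22  50   4  76  -7 103 -92]
 regrasp50 -1 [ 42  54 -31  75  11 105  69]
 regrasp60 1 [ 22  58   5  69  -7 113 -92]
 regrasp60 -1 [ 40  62 -31  68  10 114  68]
[0.4, -0.17, 0.08] 270 u -0.0
stand 1 [ 60  40 -23  98 -20  76  49]
stand -1 [  36   38   11   99  -36   83 -115]
 regrasp50 1 [ 12  49   1  79  10 101 -79]
 regrasp50 -1 [ 33  55 -36  78  27 108  82]
 regrasp60 1 [ 12  56   1  72  11 111 -79]
 regrasp60 -1 [ 17  57  -8  72  15 112  96]
[0.4, -0.17, 0.08] 150 u -120.0
stand 1 None
stand -1 None
 regrasp50 1 [  44   32   13  115  -53   74 -118]
 regrasp50 -1 [ 68  33 -17 114 -41  63  50]
 regrasp60 1 [  48   39   12  113  -56   81 -112]
 regrasp60 -1 [ 70  40 -16 112 -45  70  57]
```

```bash
cat >> h.py <<'E'
def ud(a): a=np.radians(a); return np.array([np.cos(a),np.sin(a),0])
bx=ud(115.6); by=np.cross(zs,bx); mid=np.array([.4263,-.143,.015])
PHI,ANG,TH=28,238,55
zb=ud(ANG); yb=np.cross(zb,-zs); C=np.array([.40,-.12,.059])
sn=lambda a:np.sin(np.radians(a)); cs=lambda a:np.cos(np.radians(a))
bk1=-bx*sn(PHI)+zs*cs(PHI); o1=eul(frame(-bk1,by)); p1=mid-.02*bx+.010*zs
bk2=zb*cs(PHI)+zs*sn(PHI); o2=eul(frame(-bk2,yb)); p2=C+.02*zs+.010*zb
bk3=yb*sn(TH)+zs*cs(TH); o3=eul(frame(-bk3,-zb)); p3=C+.02*zs+.002*yb
SL=np.degrees(np.arcsin(.4)); L=90-SL-TH
tf=ys*cs(SL)+zs*sn(SL); nf=zs*cs(SL)-ys*sn(SL)
bk4=zs*cs(L)+ys*sn(L); o4=eul(frame(-bk4,xs)); 
def p4(x,y,z): return S(x,y,z)+.02*tf+.002*nf   # y,z of the bar's block centre in stop frame
E
python3 - <<'E'
from h import *
def chk(n,p,o):
    q=robot.inverse_kinematics(p,o); print(n,None if q is None else np.round(q).astype(int))
for n,p,o in [("1",p1,o1),("1b",p1+.08*bk1,o1),("2up",p2+[0,0,.14],o2),("2",p2,o2),("2b",p2+.08*bk2,o2),("3b",p3+.08*bk3,o3),("3",p3,o3),("3up",p3+[0,0,.1],o3),("4up",p4(0,.06,.12),o4),("4",p4(0,.048,.042),o4)]: chk(n,p,o)
R1,R2=rot(o1),rot(o2); B1=np.column_stack([bx,by,zs]);B2=np.column_stack([-zs,yb,zb]);print(np.abs(B1.T@R1-B2.T@R2).max())
B4=np.column_stack([-tf,nf,-xs]); print(np.abs(B2.T@rot(o3)-B4.T@rot(o4)).max())
E
```

```text
1 [  25   38    7   96  -20   71 -112]
1b [  26   36    9   88  -19   82 -113]
2up [ 64  21  -8 116 -52  82  50]
2 [ 68  38 -13 119 -51  68  63]
2b [ 71  35  -8 113 -46  78  61]
3b None
3 [ 39  57 -32  76   6 106  64]
3up [ 40  49 -33  74   3 114  63]
4up [ 20  35  -5  74  11  79 -49]
4 [ 20  38  -5  81  12  70 -50]
4.440892098500626e-16
2.220446049250313e-16
```

Run:
```python
import h; from h import *
for TH in (48,52,55):
  for ANG in (215,225,235):
    for C in ([.40,-.12,.059],[.37,-.10,.059],[.38,-.14,.059]):
      C=np.array(C); zb=ud(ANG); yb=np.cross(zb,-zs)
      bk2=zb*cs(PHI)+zs*sn(PHI); bk3=yb*sn(TH)+zs*cs(TH); o2=eul(frame(-bk2,yb)); o3=eul(frame(-bk3,-zb)); p2=C+.02*zs+.01*zb; p3=C+.02*zs+.002*yb
      q=[robot.inverse_kinematics(*a) for a in [(p2,o2),(p2+[0,0,.14],o2),(p2+.08*bk2,o2),(p3,o3),(p3+.08*bk3,o3),(p3+[0,0,.1],o3)]]
      if all(x is not None for x in q): print(TH,ANG,C[:2],"q5s",round(q[0][4]),"q6",[round(x[5]) for x in q[3:]])
```

```text
48 215 [ 0.4  -0.12] q5s -75 q6 [91, 102, 101]
48 215 [ 0.37 -0.1 ] q5s -75 q6 [87, 98, 98]
48 215 [ 0.38 -0.14] q5s -71 q6 [91, 102, 101]
48 225 [ 0.4  -0.12] q5s -63 q6 [95, 106, 104]
48 225 [ 0.37 -0.1 ] q5s -64 q6 [91, 102, 101]
48 225 [ 0.38 -0.14] q5s -60 q6 [95, 106, 105]
48 235 [ 0.4  -0.12] q5s -54 q6 [98, 110, 108]
48 235 [ 0.37 -0.1 ] q5s -54 q6 [95, 106, 104]
48 235 [ 0.38 -0.14] q5s -52 q6 [98, 109, 108]
52 215 [ 0.4  -0.12] q5s -75 q6 [94, 105, 103]
52 215 [ 0.37 -0.1 ] q5s -75 q6 [91, 102, 100]
52 215 [ 0.38 -0.14] q5s -71 q6 [95, 106, 104]
52 225 [ 0.4  -0.12] q5s -63 q6 [98, 110, 107]
52 225 [ 0.37 -0.1 ] q5s -64 q6 [95, 106, 104]
52 225 [ 0.38 -0.14] q5s -60 q6 [98, 110, 108]
52 235 [ 0.4  -0.12] q5s -54 q6 [102, 113, 111]
52 235 [ 0.37 -0.1 ] q5s -54 q6 [98, 109, 107]
52 235 [ 0.38 -0.14] q5s -52 q6 [102, 113, 111]
55 215 [ 0.4  -0.12] q5s -75 q6 [97, 108, 105]
55 215 [ 0.37 -0.1 ] q5s -75 q6 [93, 104, 102]
55 215 [ 0.38 -0.14] q5s -71 q6 [97, 108, 106]
55 225 [ 0.4  -0.12] q5s -63 q6 [101, 112, 110]
55 225 [ 0.37 -0.1 ] q5s -64 q6 [97, 108, 106]
55 225 [ 0.38 -0.14] q5s -60 q6 [101, 112, 110]
55 235 [ 0.4  -0.12] q5s -54 q6 [105, 116, 113]
55 235 [ 0.37 -0.1 ] q5s -54 q6 [101, 112, 110]
55 235 [ 0.38 -0.14] q5s -52 q6 [104, 116, 113]
```

```bash
sed -i 's/PHI,ANG,TH=28,238,55/PHI,ANG,TH=28,228,52/; s/C=np.array(\[.40,-.12,.059\])/C=np.array([.40,-.135,.059])/' h.py
python3 - <<'E'
from h import *
im,c=load("wrist","w2"); 
E=px2w([(154,265),(461,115)],0,c)[:,:2]; d=(E[1]-E[0])/np.linalg.norm(E[1]-E[0]); n=np.array([-d[1],d[0]])
for q in (C[:2],mid[:2]): print(E.round(3).tolist(), abs((q-E[0])@n))
print(w2px([C*[1,1,0]],c))
for p in C*[1,1,0], C*[1,1,0]-.03*ud(45): print(im[tuple(w2px([p],c)[0].round().astype(int)[::-1])])
for a in [(p2,o2),(p2+[0,0,.14],o2),(p2+.08*bk2,o2),(p3,o3),(p3+.08*bk3,o3),(p3+[0,0,.1],o3)]: print(robot.inverse_kinematics(*a) is not None)
E
```

```text
[[0.45, 0.032], [0.218, -0.325]] 0.04932545485027009
[[0.45, 0.032], [0.218, -0.325]] 0.07575536092662785
[[247.62882596 176.99666579]]
[204 195 171]
[204 194 170]
True
True
True
True
True
True
```

Run:
```python
from h import *
fingers.gripper_to(.55,60)
robot.move_to(p1+.08*bk1,o1); robot.line_to(p1,velocity=.08); robot.pause(.1); st("at")
fingers.gripper_to(0,90); st("grip")
robot.line_to(p1+[0,0,.14],velocity=.15); st("up")
robot.move_to(p2+[0,0,.12],o2); robot.line_to(p2+[0,0,.006],velocity=.12); robot.pause(.2); st("above")
im,c=snap("side","s1")
cv2.imwrite("pics/s1c.png",cv2.resize(im[110:310,130:400],(810*270//276,590))[:,:,::-1])
```

```text
at [ 0.4354 -0.1616  0.0254] [ 0.6 -0.3  0.1] 0.55 18.83
grip [ 0.4351 -0.1616  0.0255] [-0.  -0.6  4.2] 0.238 19.18
up [ 0.4342 -0.1607  0.1639] [-0.4  0.4 -4.5] 0.238 20.27
above [ 0.3936 -0.1427  0.0856] [ 0.4  0.2 -5.1] 0.237 24.15
```

View pics/s1c.png

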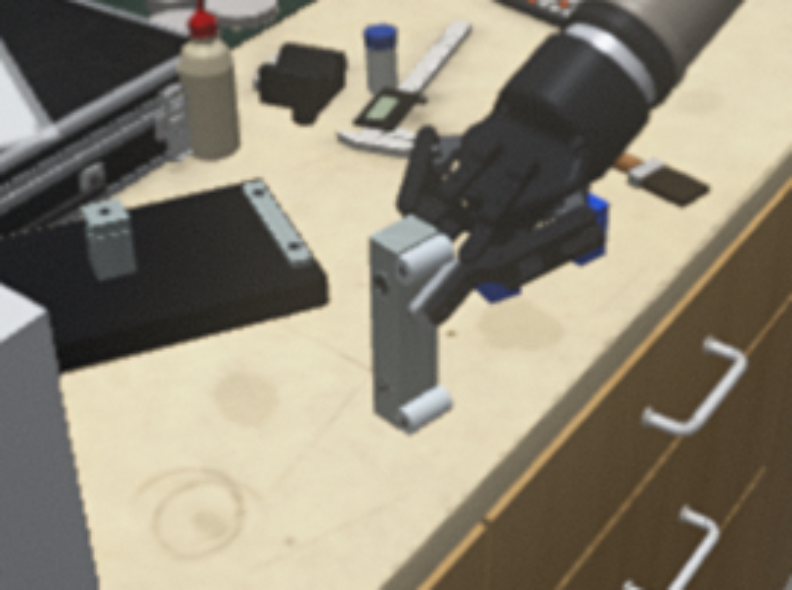

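The bar hangs upright from the gripper at about (405,330), and the block stands on the plate at (110,240). Next I'll lower the bar, release it and regrasp it.

Run:
```python
from h import *
print(robot.line_to(p2-[0,0,.006],velocity=.01,f_stop=4)); st("down")
c=robot.current_tool_pos()
fingers.gripper_to(.42,60); robot.pause(.2); st("open")
robot.line_to(c+.10*bk2,velocity=.12)
im,cam=snap("side","s2"); im2,cam2=snap("top","t2")
print(recognise("bar_mid","top")[:1])
A=cv2.resize(im[150:290,200:330],(390,420)); B=cv2.resize(im2[110:230,180:310],(390,360))
m=np.zeros((420,790,3),np.uint8);m[:,:390]=A;m[:360,400:790]=B;cv2.imwrite("pics/s2c.png",m[:,:,::-1])
print(w2px([C+[0,0,.059],C+[0,0,.059]+.011*yb,C+[0,0,.059]-.023*yb],cam), w2px([C+[0,0,.059]],cam2)); st("away")
```

```text
True
down [ 0.3934 -0.1425  0.0789] [-0.5 -0.5  3.8] 0.235 24.92
open [ 0.3924 -0.1427  0.0768] [ 0.2  0.1 -0.5] 0.423 25.42
[{'rect': [202.4, 186.2, 30.7, 25.5], 'p': 0.81}]
[[267.1907734  192.67309645]
 [262.29447506 189.81711222]
 [277.72927303 198.82047539]] [[203.39780996 182.52155976]]
away [ 0.3345 -0.2072  0.1257] [ 0.8 -0.1  0.3] 0.422 26.55
```

View pics/s2c.png

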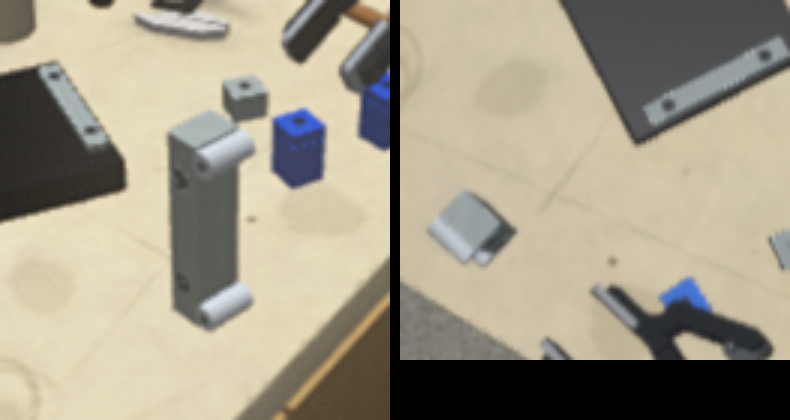

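The bar stands upright on its end, with its top-face centre at about (268,193) in the side image against a predicted (267,193). Regrasping by the flanks now.

Run:
```python
from h import *
p=robot.current_tool_pos(); robot.line_to([p[0],p[1],.24],velocity=.2)
fingers.gripper_to(.6,60)
robot.move_to(p3+.08*bk3+[0,0,.06],o3); robot.line_to(p3+.08*bk3,velocity=.12); robot.line_to(p3,velocity=.08); robot.pause(.15); st("at")
fingers.gripper_to(0,90); robot.pause(.1); st("grip")
robot.line_to(p3+[0,0,.10],velocity=.12); st("up")
robot.move_to(p4(-.001,.062,.10),o4); st("over")
robot.line_to(p4(-.001,.056,.052),velocity=.08); robot.pause(.2); st("near")
print("err",robot.current_tool_pos()-p4(-.001,.056,.052), robot.current_eef_rot()-o4)
im,cam=snap("side","s3")
cv2.imwrite("pics/s3c.png",cv2.resize(im[110:270,90:310],(792,576))[:,:,::-1])
```

```text
Traceback (most recent call last):
station.PlanningError: the arm cannot take that pose within its joint ranges
```

Run:
```python
from h import *
ow=eul(frame(-(yb*sn(30)+zs*cs(30)),-zb)); pw=p3+.11*yb+[0,0,.13]
robot.move_to(pw,ow); 
robot.move_to(p3+.08*bk3,o3); robot.line_to(p3,velocity=.08); robot.pause(.15); st("at")
fingers.gripper_to(0,90); robot.pause(.1); st("grip")
robot.line_to(p3+[0,0,.08],velocity=.12); st("up")
robot.move_to(p4(-.001,.062,.10),o4); st("over")
robot.line_to(p4(-.001,.056,.052),velocity=.08); robot.pause(.2); st("near")
print("err",robot.current_tool_pos()-p4(-.001,.056,.052), robot.current_eef_rot()-o4)
im,cam=snap("side","s3")
cv2.imwrite("pics/s3c.png",cv2.resize(im[110:270,90:310],(792,576))[:,:,::-1])
```

```text
at [ 0.4018 -0.1367  0.0791] [ 0.4  0.1 -0.5] 0.603 30.15
grip [ 0.4018 -0.1364  0.0791] [ 1.2 -0.1  2. ] 0.335 30.57
up [ 0.4012 -0.1363  0.1583] [ 0.5 -0.2 -5.1] 0.337 31.39
over [ 0.5723 -0.2381  0.1389] [ 0.5 -0.1 -4.5] 0.334 33.07
near [ 0.5685 -0.2418  0.0925] [ 0.4 -0.1 -5.2] 0.333 34.02
err [ 0.00052274 -0.00020561  0.00071565] [-0.06434391 -0.05467495 -0.00153226]
```

View pics/s3c.png

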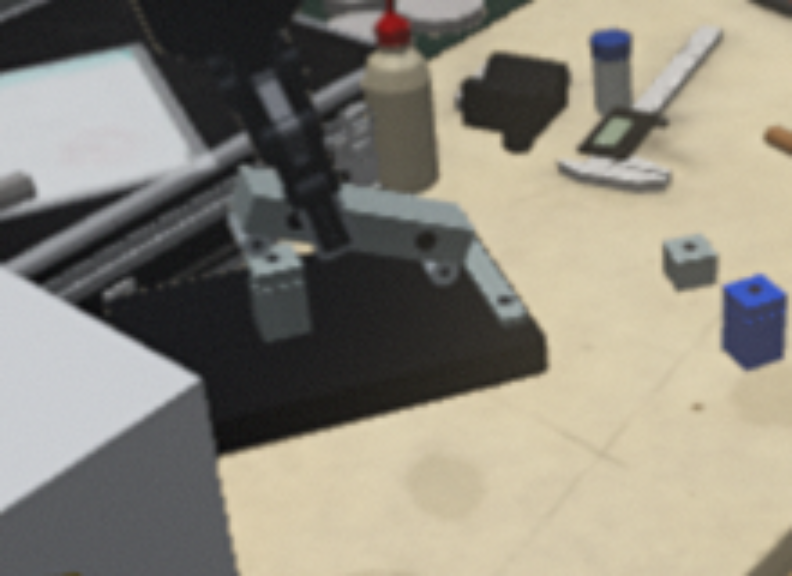

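The bar is held over the plate at the right slope, its lower roller at (440,268) just short of the strip and its upper roller above the block. Next I'll touch the strip, lower and release.

Run:
```python
from h import *
x=-.001
print(robot.line_to(p4(x,.053,.0437),velocity=.04,f_stop=6)); robot.pause(.15); st("low")
print(robot.line_to(p4(x,.042,.0437),velocity=.01,f_stop=3)); st("strip"); c=robot.current_tool_pos()
e=c-p4(x,.0478,.0437); print("y,z vs nominal",e@ys,e@zs,e@xs)
c2=c+.0008*ys; robot.line_to(c2,velocity=.01); robot.pause(.1); st("off")
print(robot.line_to(c2-[0,0,.005],velocity=.006,f_stop=2.5)); st("down"); d=robot.current_tool_pos()
e=d-p4(x,.0478,.04175); print("z vs nominal",e@zs)
im,cam=snap("side","s4")
```

```text
False
low [ 0.5655 -0.243   0.0836] [ 0.9  0.2 -4.3] 0.335 34.59
True
strip [ 0.5589 -0.2456  0.0824] [ 1.1 -0.3 -3.7] 0.337 35.44
y,z vs nominal -0.0017293734158552846 -0.001088969674119214 -0.0008117399759567434
off [ 0.5592 -0.2451  0.0821] [ 0.1 -0.3 -2.9] 0.336 35.92
True
down [ 0.5592 -0.2451  0.082 ] [1.  0.1 5.6] 0.332 36.22
z vs nominal 0.00043860309881978143
```

Run:
```python
from h import *
d=robot.current_tool_pos()
robot.line_to(d+[0,0,.0003],velocity=.01); robot.pause(.1); st("unload")
c=robot.current_tool_pos()
print(robot.line_to(c-.006*ys,velocity=.006,f_stop=3)); st("push"); e=robot.current_tool_pos()-c; print((e@ys,e@zs))
im,cam=snap("side","s5"); im2,c2=snap("top","t5")
A=cv2.resize(im[140:230,140:250],(660,540),interpolation=cv2.INTER_CUBIC)
cv2.imwrite("pics/s5c.png",A[:,:,::-1])
```

```text
unload [ 0.5592 -0.2451  0.0821] [ 0.3 -1.2 -0.9] 0.335 36.77
True
push [ 0.5589 -0.2451  0.082 ] [0.3 0.5 5.1] 0.338 37.26
(np.float64(-0.000290874649801456), np.float64(-3.5645494310204695e-05))
```

View pics/s5c.png

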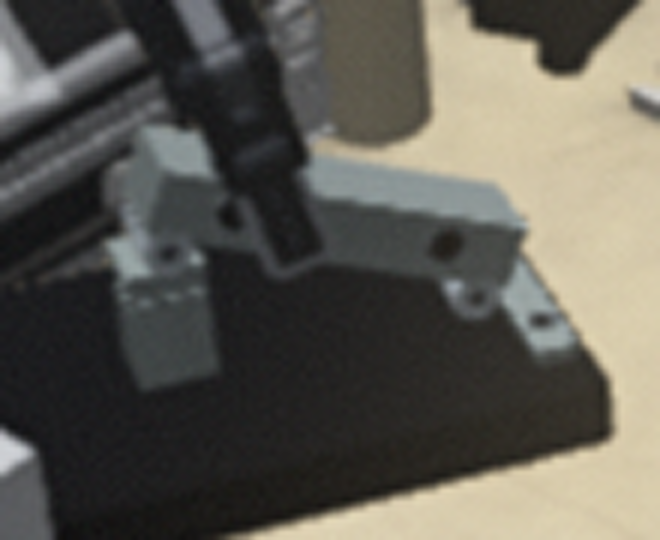

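The upper roller sits on the block top at about (165,250), and the lower roller at (475,300) is against the strip. Releasing.

Run:
```python
from h import *
d=robot.current_tool_pos(); robot.line_to(d+[0,0,.0004],velocity=.01); robot.pause(.1); st("unload")
fingers.gripper_to(.46,60); robot.pause(.2); st("open")
d=robot.current_tool_pos()
robot.line_to(d+.09*bk4,velocity=.1)
robot.move_to(S(0,.06,.24),[180,0,28.4]); robot.pause(.1)
im,cam=snap("wrist","w6"); im2,c2=snap("side","s6"); st("end")
# predictions: lower roller end-face centres at strip contact; upper
for n,xx in (("L",-.016),("R",.014)): print(n, w2px([S(xx,.00775,.008),S(xx,.0995,.048)],c2).round(1).tolist())
A=cv2.resize(im[90:290,170:350],(540,600),interpolation=cv2.INTER_CUBIC)
B=cv2.resize(im2[155:205,150:240],(800-540,144),interpolation=cv2.INTER_CUBIC)
m=np.zeros((600,800,3),np.uint8); m[:,:540]=A; m[:144,540:]=B; cv2.imwrite("pics/w6c.png",m[:,:,::-1])
```

```text
unload [ 0.5588 -0.2451  0.0821] [ 1.1 -0.1 -0.1] 0.334 37.76
open [ 0.5588 -0.2451  0.0824] [ 0.2 -0.3  0.6] 0.459 38.23
end [ 0.557  -0.2468  0.2675] [-1.  -0.2 -0.2] 0.458 39.98
L [[218.0, 189.5], [166.5, 182.1]]
R [[213.0, 181.7], [162.6, 174.0]]
```

View pics/w6c.png

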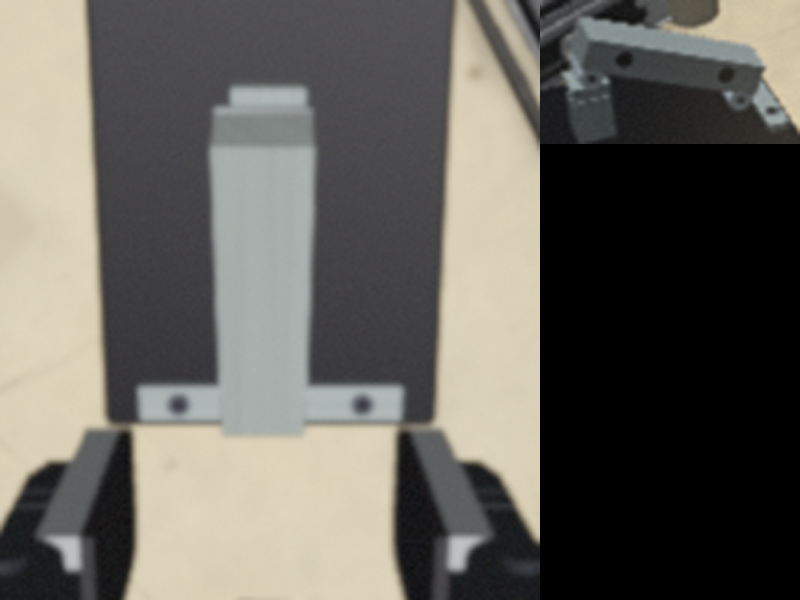

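The block and bar look square and centred, and in the side view the rollers are about 1 px from prediction. The last push toward the strip may have stopped on vertical force rather than on contact. I'll nudge the bar's upper end gently so the roller is definitely against the strip.

Run:
```python
from h import *
o=[180,0,28.4]; x=-.001; z=.064+.017
fingers.gripper_to(0,30)
robot.move_to(S(x,.135,.16),o); robot.line_to(S(x,.135,z),velocity=.1); robot.pause(.2); st("beh")
print(robot.line_to(S(x,.108,z),velocity=.008,f_stop=2.0)); st("touch"); a=robot.current_tool_pos(); print((a-s0)@ys,(a-s0)@zs)
```

```text
beh [ 0.6226 -0.2126  0.1119] [ 0.6  0.1 -0.3] -0.003 42.09
True
touch [ 0.6008 -0.2234  0.1107] [1.6 0.3 1.5] 0.005 44.86
0.11099481292351221 0.08068213225325181
```

Run:
```python
from h import *
y0=.111
for k in range(5):
    a=robot.current_tool_pos()
    r=robot.line_to(S(-.001,y0-.0006*(k+1),.081),velocity=.006,f_stop=4); robot.pause(.1)
    b=robot.current_tool_pos(); f=np.array(robot.current_contact_force()); print(r,round((b-s0)@ys*1000,2),"Fy",round(f@ys,1),"Fz",round(f[2],1))
    if r or f@ys>5: break
```

```text
False 110.87 Fy 2.1 Fz 0.2
False 110.5 Fy 3.6 Fz -0.8
False 110.14 Fy 5.6 Fz 0.7
```

The force climbs steadily to 5.6 N, which is more than bar friction could give, so the roller is against the strip. Backing off and checking.

Run:
```python
from h import *
robot.line_to(S(-.001,.135,.081),velocity=.05); robot.line_to(S(-.001,.135,.2),velocity=.15)
robot.move_to(S(0,.06,.24),[180,0,28.4]); robot.pause(.1)
im,cam=snap("wrist","w7"); im2,c2=snap("side","s7"); st("end")
A=cv2.resize(im[90:250,180:340],(400,400),interpolation=cv2.INTER_CUBIC)
B=cv2.resize(im2[150:220,150:230],(400,350),interpolation=cv2.INTER_CUBIC)
m=np.zeros((400,800,3),np.uint8); m[:,:400]=A; m[:350,400:]=B; cv2.imwrite("pics/w7c.png",m[:,:,::-1])
```

```text
end [ 0.5573 -0.247   0.2684] [ 0.   0.1 -0.2] 0.0 48.27
```

View pics/w7c.png

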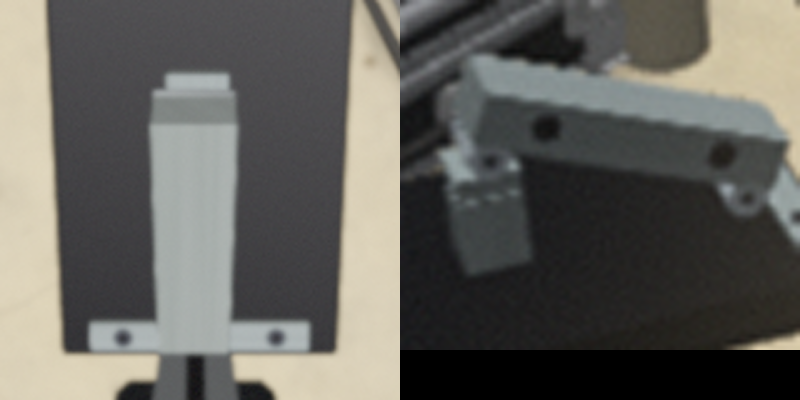

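The side view shows the upper roller (490,162) centred on the block top (447–533). The top view shows the bar and block square to the strip, and nothing is touching the gripper. Handing in.

```bash
python3 -c "
from station import workorder
print(workorder.close_job())"
```

```text
the job is handed in; nothing more can be done
None
```

I handed the job in at about 48 s: the sine bar stands at its steep angle, with its lower roller against the strip and its upper roller about 1 mm off the middle of the tall block's top, both pieces square to the strip; the verdict was not shown to me.

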